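# Clear the pile from the bench onto its rests

## Task

Somebody has piled a stick of chalk on a beech block on a paint jar on the cork sanding block. Take the pile apart from the top down and put each thing away in the middle of its own wooden rest as you go: first the chalk lengthwise on the narrow raised bar, then the block flat in the small square tray, then the jar upright in the round coaster, and last the sanding block lengthwise between the rails of its board. Do not tip the jar over, and leave the tape roll and the tin where they stand.

Things in the scene. Friction and masses are not known exactly. Their poses are not given: they have to be found in the camera images.
- chalk: Square stick of chalk, 13 x 53 x 13 mm, lying flat on the beech block at the top of the pile. Origin: centre of its underside; y runs along its length, z up.
- beech_block: Plain beech block, 45 x 45 mm and 44 mm high, standing on the jar's lid, under the chalk. Origin: centre of its underside; x and y square to its sides, z up.
- jar: Closed paint jar, 61 mm across the body (body to 58 mm up) with a flat white screw lid 58 mm across, 74 mm high overall, standing on the sanding block, under the beech block. Its weight may vary from about 80 to 170 g. Another jar of the same kind, which has nothing on it, stands near: it is not part of the job. Origin: centre of its underside; z up.
- sanding_block: Cork sanding block, 60 mm wide (x) x 100 mm long (y) x 30 mm high, lying on the bench as the bottom of the pile. Origin: centre of its underside; z up.
- chalk_rest: Narrow raised wooden bar, 36 mm wide (x) x 88 mm long (y); its flat top is 14 mm above the bench, with a stop 5 mm high across each end, 78 mm apart inside; the long sides are open. The chalk's place, chalk lengthwise (y along y). Screwed to the bench. Origin: centre of the underside (bench level). z is up.
- block_tray: Small square wooden tray, 75 x 75 mm outside, 65 x 65 mm inside; floor 6 mm above the bench, lip all round to 11 mm above the bench. The beech block's place, at any turn. Screwed to the bench. Origin: centre of the underside (bench level). z is up.
- jar_coaster: Round dark wooden coaster, 97 mm outside, recess 83 mm across; recess floor 6 mm above the bench, lip to 11 mm above the bench. The jar's place. Screwed to the bench. Origin: centre of the underside (bench level). z is up.
- sanding_rest: Wooden board, 90 mm wide (x) x 104 mm long (y); top 10 mm above the bench, with a low rail along each long side, 80 mm apart inside, to 16 mm above the bench; the short ends are open. The sanding block's place, lengthwise between the rails (y along y). Screwed to the bench. Origin: centre of the underside (bench level). z is up.
- tape_roll: Roll of masking tape lying flat, 103 mm across, 25 mm high. To be left alone. Origin: centre of its underside; z up.
- tin: Round tin, 76 mm across, 58 mm high, standing on the bench. To be left alone. Origin: centre of its underside; z up.
Mind the look-alikes: they are no part of the job. There is more than one size of the beech_block; the job needs the smaller.

How it is judged:
On the way, in this order (a step that is already met when the one before it is completed fails the run):
1. the chalk lies along the chalk rest, let go (horizontal distance between chalk and chalk_rest below 0.015 m and z of chalk in the frame of chalk_rest between 0.01 and 0.031 m and angle between chalk's own y axis and vertical above 1.45 rad and angle between the y axis of chalk and the y axis of chalk_rest, either way round below 0.3 rad and contact force between chalk and the fingers below 0.1 N and linear speed of chalk below 0.03 m/s), for 0.2 s.
2. the beech block stands in the square tray, let go (horizontal distance between beech_block and block_tray below 0.015 m and z of beech_block in the frame of block_tray between 0.002 and 0.01 m and angle between beech_block's own z axis and vertical below 0.1 rad and contact force between beech_block and the fingers below 0.1 N and linear speed of beech_block below 0.03 m/s), for 0.2 s.
3. the jar stands upright in the round coaster, let go (horizontal distance between jar and jar_coaster below 0.015 m and z of jar in the frame of jar_coaster between 0.002 and 0.01 m and angle between jar's own z axis and vertical below 0.1 rad and contact force between jar and the fingers below 0.1 N and linear speed of jar below 0.03 m/s), for 0.2 s.
4. the sanding block lies between the rails of its rest, let go (horizontal distance between sanding_block and sanding_rest below 0.015 m and z of sanding_block in the frame of sanding_rest between 0.006 and 0.014 m and angle between sanding_block's own z axis and vertical below 0.1 rad and angle between the y axis of sanding_block and the y axis of sanding_rest, either way round below 0.25 rad and contact force between sanding_block and the fingers below 0.1 N and linear speed of sanding_block below 0.03 m/s), for 0.2 s.
At the end, for the whole second after the job is handed in: Chalk, block, jar and sanding block each rest on the floor of their own place (height within 4 mm; the chalk on any long face), within 15 mm of its middle, level within 0.1 rad, the chalk within 0.3 rad and the sanding block within 0.25 rad of lengthwise, all let go and at rest (horizontal distance between chalk and chalk_rest below 0.015 m and z of chalk in the frame of chalk_rest between 0.01 and 0.031 m and angle between chalk's own y axis and vertical above 1.45 rad and angle between the y axis of chalk and the y axis of chalk_rest, either way round below 0.3 rad and contact force between each of chalk, beech_block, jar, sanding_block and the fingers below 0.1 N and linear speed of each of chalk, beech_block, jar, sanding_block below 0.02 m/s and horizontal distance between beech_block and block_tray below 0.015 m and z of beech_block in the frame of block_tray between 0.002 and 0.01 m and angle between each of beech_block, jar, sanding_block's own z axis and vertical below 0.1 rad and horizontal distance between jar and jar_coaster below 0.015 m and z of jar in the frame of jar_coaster between 0.002 and 0.01 m and horizontal distance between sanding_block and sanding_rest below 0.015 m and z of sanding_block in the frame of sanding_rest between 0.006 and 0.014 m and angle between the y axis of sanding_block and the y axis of sanding_rest, either way round below 0.25 rad); the robot touches nothing.
It fails at once if the paint jar is tipped over (angle between jar's own z axis and vertical above 0.6 rad).
It fails at once if the tape roll is pushed more than 40 mm out of its place (distance of tape_roll from where it was at the start of the episode above 0.04 m).
It fails at once if the tin is pushed more than 40 mm out of its place (distance of tin from where it was at the start of the episode above 0.04 m).
It also fails if it takes over 115 s, if anything falls off the work surface, if the arm or the gripper's body presses on something with over 40 N, if the wrist force passes 120 N, or if a joint passes its speed limit or range.

## Robot

A 7-joint arm with a two-finger parallel gripper is mounted at the origin on the work surface; the furniture and walls round the work are solid. World frame = base frame: x ahead of the robot, y to its left, z up, the work surface at z = 0. Lengths are in m, angles in rad, forces in N, time in s.
With the tool pointing down it reaches from about 0.425 to 0.825 m from the base axis. Payload 3.6 kg.
Tool frame: the origin (TCP) lies where the fingers leave the gripper's body, on its centre line; the fingertips stand 73 mm ahead of it and the grasp point (between the pads) lies 54 mm ahead of it; z points along the fingers, y is the line along which they close (so a half turn about z gives the same grasp; the last joint's range is limited). The gripper opens to 85 mm and grips with 20 to 120 N. Pads are 22 mm wide; open, the fingers measure 114 mm over their backs; the gripper's body (76 mm by 85 mm) begins 54 mm behind the grasp point. The pads swing forward as they close: fully open they stand 13 mm farther back than shut.
Start: joints at [-1.175, 0.615, -0.013, 1.423, 0.008, 1.103, -0.04], TCP at [0.267, 0.593, 0.304] pointing down, gripper open.
Joint ranges: [-3.12, 3.12], [-0.3, 2.06], [-1.34, 1.32], [0.26, 2.42], [-1.36, 4.5], [0.01, 1.98], [-2.84, 2.84]. Speed limits (rad/s): [2.79, 2.79, 3.14, 3.14, 3.14, 3.14, 3.14].

## Interface

Orientations are given as a unit quaternion [x, y, z, w].
In Python, from station import arm, snapshot, camera_info, ticket gives the robot as it stands. Calls block until the motion is done:
- arm.movep(position, orientation): joint-space move of the TCP to a pose.
- arm.line_to(position, velocity=0.15, ori=None): straight line of the TCP; ori=None keeps the orientation; velocity is the mean speed in m/s.
- arm.move_j(angles): joint-space move.
- arm.move_gripper(opening, effort=None): opening from 0.0 (shut) to 1.0 (fully open); effort is the grip in N (None keeps the last); returns when the fingers have stopped.
- arm.pause(seconds).
- arm.ik(position, orientation): joint angles nearest the present ones, or None.
- snapshot(name): name is "side" or "top"; returns the picture (420x560x3 uint8, blue, green, red); there is no depth.
- camera_info(name): a dict with "fx", "fy", "cx", "cy" (pixels), "dist_coeffs" ([k1, k2, p1, p2, k3] as OpenCV has them; the pictures are not rectified), "R" (3x3) and "t" (3): a world point X has camera coordinates R X + t. Camera axes: x right, y down, z forward; pixel columns grow to the right and rows downward; lengths in m; the calibration is good to about 2 mm. A picture is of the moment at which its call begins. camera_info takes no time and is no camera call.
A pose or a line that the arm cannot do raises arm.MotionError and nothing moves.
- ticket.finish_job(): hands the job in; it is judged then, once.
Readings, each from a call of its own:
- arm.read_time(): time.
- arm.read_joint_positions(): joint angles.
- arm.read_dq(): joint speeds.
- arm.read_effort(): joint torques, N m.
- arm.read_tool_pos(): TCP position.
- arm.read_eef_rot(): TCP orientation.
- arm.read_ft_force(): force on the tool from outside, world axes, zero at the start.
- arm.read_wrist_torque(): the same for the moment, N m.
- arm.read_opening(): opening from 0.0 (shut) to 1.0 (fully open).
- arm.read_finger_force(): force on a finger pad.
Only numpy, scipy, OpenCV 4.12 (cv2) and the standard library are available. Lean on these libraries where they do the work, as an engineer would, in place of code of your own. Each camera call takes 0.05 s, during which the arm holds its last target. There are 200 camera calls.

## Working session

There is one attempt and no reset: what is moved stays moved. The work goes in short steps, each a Python script; the robot and the scene stay as the last script left them, time stands still between calls to the robot, and variables do not carry over. Pictures are saved under pics/ and viewed, at most 14 in all, crops included, and the job is handed in when it is done.

```bash
mkdir -p pics; ls; python3 - <<'E'
from station import arm, snapshot, camera_info
import cv2
for n in("top","side"):
    cv2.imwrite(f"pics/{n}0.png",snapshot(n)); c=camera_info(n)
    R=c["R"];t=c["t"]
    import numpy as np
    R=np.array(R);print(n,c["fx"],c["cx"],c["cy"],c["dist_coeffs"],"pos",-R.T@np.array(t),"fwd",R[2])
E
```

```text
pics
top 440.27004268540185 277.7867374532045 212.02537760852118 [-0.00898622  0.          0.          0.          0.        ] pos [0.319967   0.1466204  1.22909857] fwd [ 0.11400753  0.01890534 -0.99329999]
side 506.19806555558563 284.7023068702021 209.29734637894538 [0.05972102 0.         0.         0.         0.        ] pos [ 0.75787331 -0.35090273  1.07014323] fwd [-0.26479037  0.44194114 -0.85707298]
```

View pics/top0.png

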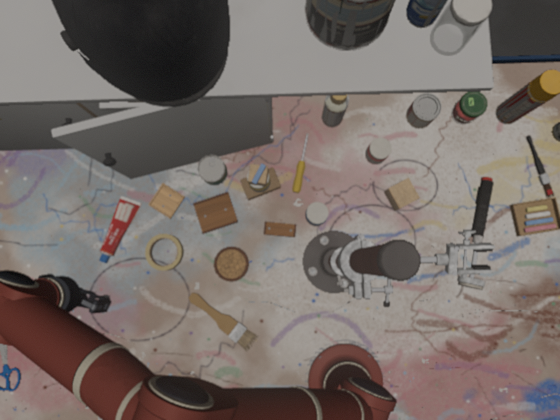

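View pics/side0.png

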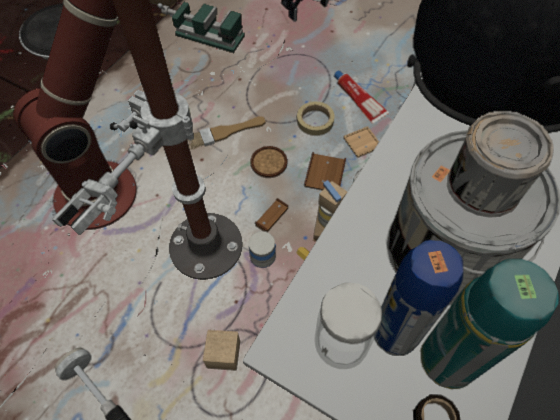

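The top view shows the work area around (130–330, 150–290). The pile is probably at (262,180), the coaster at (231,263), the tape at (164,251) and the tin at (210,168). I'll zoom in to confirm.

```bash
python3 - <<'E'
import cv2
a=cv2.imread("pics/top0.png")[145:295,135:335];cv2.imwrite("pics/top0z.png",cv2.resize(a,None,fx=4,fy=4,interpolation=cv2.INTER_CUBIC))
a=cv2.imread("pics/side0.png")[90:290,225:425];cv2.imwrite("pics/side0z.png",cv2.resize(a,None,fx=3,fy=3,interpolation=cv2.INTER_CUBIC))
E
```

```text
(no output)
```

View pics/top0z.png

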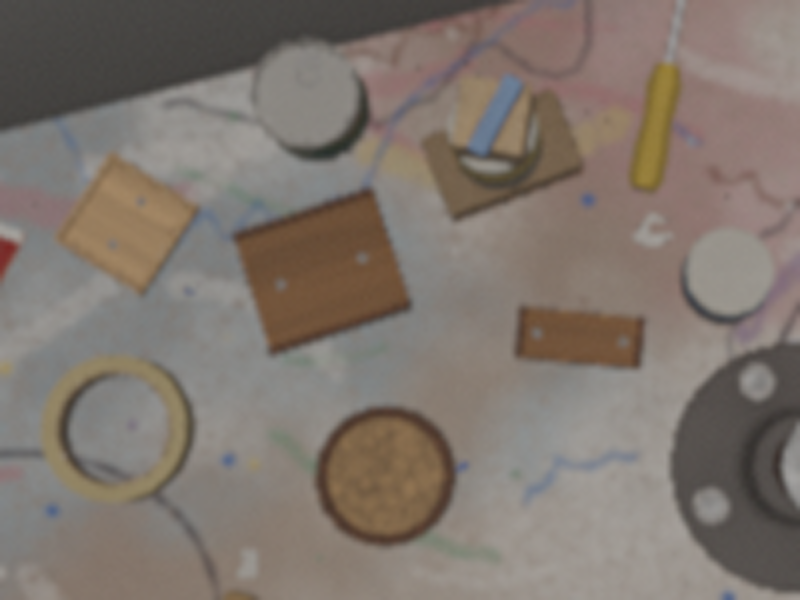

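View pics/side0z.png

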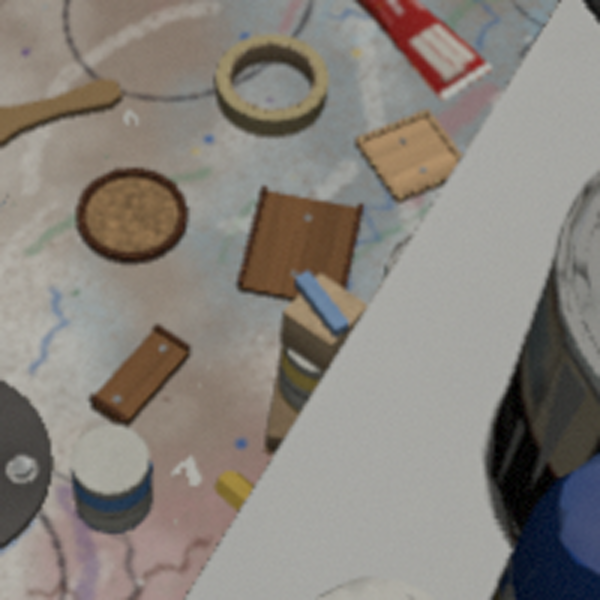

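```bash
cat > h.py <<'E'
from station import arm, snapshot, camera_info, ticket
import numpy as np, cv2
def ray(n,uv):
    c=camera_info(n);R=np.array(c["R"]);t=np.array(c["t"])
    K=np.array([[c["fx"],0,c["cx"]],[0,c["fy"],c["cy"]],[0,0,1]])
    p=cv2.undistortPoints(np.array(uv,float).reshape(-1,1,2),K,np.array(c["dist_coeffs"])).reshape(-1,2)
    return -R.T@t,np.c_[p,np.ones(len(p))]@R
def atz(n,uv,z):
    o,d=ray(n,uv);return (o+d*((z-o[2])/d[:,2])[:,None])[:,:2]
def tri(a,b):
    o1,d1=ray("top",[a]);o2,d2=ray("side",[b]);d1=d1[0];d2=d2[0]
    s=np.linalg.lstsq(np.c_[d1,-d2],o2-o1,rcond=None)[0]
    return (o1+s[0]*d1+o2+s[1]*d2)/2, np.linalg.norm(o1+s[0]*d1-o2-s[1]*d2)
def proj(n,X):
    c=camera_info(n);R=np.array(c["R"]);t=np.array(c["t"])
    K=np.array([[c["fx"],0,c["cx"]],[0,c["fy"],c["cy"]],[0,0,1]])
    return cv2.projectPoints(np.array(X,float).reshape(-1,1,3),cv2.Rodrigues(R)[0],t,K,np.array(c["dist_coeffs"]))[0].reshape(-1,2)
E
python3 - <<'E'
from h import *
zt=lambda p:(np.array(p,float)+.5)/4-.5+[135,145]
zs=lambda p:(np.array(p,float)+.5)/3-.5+[225,90]
def rect(name,p,z,f="top",zz=zt):
    q=atz(f,zz(p),z);c=q.mean(0)
    e=[q[1]-q[0],q[2]-q[1],q[3]-q[2],q[0]-q[3]]
    print(name,f,c.round(4),"len",[round(np.linalg.norm(v)*1e3,1) for v in e],"ang",[round(np.degrees(np.arctan2(v[1],v[0])),1) for v in e])
rect("tray",[(112,153),(198,209),(143,293),(60,238)],.011)
rect("tray",[(357,143),(427,112),(462,157),(400,200)],.011,"side",zs)
rect("board",[(235,236),(371,190),(410,304),(272,353)],.016)
rect("board",[(263,187),(362,205),(347,303),(238,290)],.014,"side",zs)
rect("chalkrest",[(521,308),(643,318),(640,366),(517,356)],.018)
rect("chalkrest",[(155,327),(189,349),(125,422),(92,401)],.017,"side",zs)
rect("sand",[(425,140),(553,93),(582,168),(457,218)],.03)
rect("block",[(462,78),(533,85),(525,158),(449,150)],.148)
rect("chalk",[(508,74),(524,80),(485,156),(469,150)],.161)
rect("chalk",[(293,278),(307,271),(350,323),(335,333)],.161,"side",zs)
print("coaster",atz("top",zt([(386,476)]),.011),atz("side",zs([(133,213)]),.011))
print("coaster diam",np.diff(atz("top",zt([(317,476),(455,476)]),.011),axis=0))
print("jar2",atz("top",zt([(728,271)]),.074),atz("side",zs([(112,460)]),.074))
print("tin",atz("top",zt([(308,97)]),.058),"tape",atz("top",zt([(117,428)]),.025))
print("table corner",tri((490,93),(247,365)))
print("lamp",atz("top",[(336,262)],0.01),atz("side",[(206,247)],0.01))
print("table edge",atz("top",[(0,104),(270,97),(490,93)],0.3),atz("top",[(272,140),(130,178),(0,150)],0.0))
for z in(.2,.3,.4): print(z,atz("top",[(490,93)],z),atz("side",[(247,365),(420,80)],z))
E
```

```text
tray top [0.5004 0.4814] len [np.float64(73.9), np.float64(70.0), np.float64(71.4), np.float64(69.8)] ang [np.float64(-124.2), np.float64(146.6), np.float64(55.6), np.float64(-31.3)]
tray side [0.4988 0.4817] len [np.float64(73.6), np.float64(57.8), np.float64(74.4), np.float64(71.4)] ang [np.float64(59.0), np.float64(-32.1), np.float64(-110.5), np.float64(148.5)]
board top [0.4629 0.3441] len [np.float64(100.1), np.float64(84.9), np.float64(101.3), np.float64(86.3)] ang [np.float64(-72.5), np.float64(-161.9), np.float64(108.3), np.float64(17.3)]
board side [0.4639 0.3432] len [np.float64(87.0), np.float64(102.4), np.float64(91.0), np.float64(109.9)] ang [np.float64(17.4), np.float64(-69.9), np.float64(-157.8), np.float64(108.0)]
chalkrest top [0.4121 0.1655] len [np.float64(84.5), np.float64(33.2), np.float64(85.0), np.float64(33.3)] ang [np.float64(-96.1), np.float64(174.9), np.float64(84.0), np.float64(-5.8)]
chalkrest side [0.4124 0.1637] len [np.float64(35.0), np.float64(84.3), np.float64(32.8), np.float64(85.3)] ang [np.float64(-6.8), np.float64(-96.4), np.float64(174.9), np.fl
[... 850 characters left out ...]
ar2 [[0.449074   0.06624794]] [[0.45103223 0.06262942]]
tin [[0.57686661 0.34608399]] tape [[0.35665152 0.48435661]]
table corner (array([ 0.63050058, -0.23996279,  0.42514608]), np.float64(0.0074835526318298064))
lamp [[0.31788677 0.01313388]] [[0.32402701 0.01412575]]
table edge [[ 0.68402599  0.77740676]
 [ 0.6807646   0.17569453]
 [ 0.67563244 -0.30304449]] [[0.66913957 0.18194744]
 [0.56945032 0.59041836]
 [0.66262403 0.97376447]]
0.2 [[ 0.71391314 -0.35144246]] [[ 0.58986954 -0.19794602]
 [ 0.58274227  0.56283739]]
0.3 [[ 0.67563244 -0.30304449]] [[ 0.60917714 -0.21552436]
 [ 0.60286896  0.45782708]]
0.4 [[ 0.63735174 -0.25464651]] [[ 0.62848474 -0.23310269]
 [ 0.62299565  0.35281677]]
```

The rests and pile parts are located, and both cameras agree within about 2 mm. The shelf top is at z≈0.42 with its edge at x≈0.63. Next I'll check IK for both yaw choices.

```bash
cat >> h.py <<'E'
from scipy.spatial.transform import Rotation as Ro
def down(deg):
    t=np.radians(deg);c,s=np.cos(t),np.sin(t)
    return Ro.from_matrix(np.array([[-s,c,0],[c,s,0],[0,0,-1]]).T).as_quat()
E
python3 - <<'E'
from h import *
r=Ro.from_quat(arm.read_eef_rot()).as_matrix();print("start y",np.degrees(np.arctan2(r[1,1],r[0,1])),arm.read_time(),arm.read_opening())
# fix R build check
print(Ro.from_quat(down(30)).as_matrix().round(2).tolist())
for n,p,a in [("chalk",(.5395,.211),62),("chrest",(.4122,.1646),-5.5),("block",(.541,.215),-8),("block",(.541,.215),82),("tray",(.4998,.4815),-8),("tray",(.4998,.4815),82),("tray",(.4998,.4815),55),("tray",(.4998,.4815),-35),("jar",(.54,.215),20),("coaster",(.3203,.3014),20),("jar",(.54,.215),110),("coaster",(.3203,.3014),110),("sand",(.5387,.215),19.5),("board",(.4634,.3437),18)]:
  for d in(0,180):
    for z in (.12,.26):
      q=arm.ik((*p,z),down(a+d)); print(n,a+d,z,None if q is None else np.round(q,2))
E
```

```text
start y 65.77945372306233 0.1 0.9969667895472297
[[-0.5, 0.87, 0.0], [0.87, 0.5, 0.0], [0.0, 0.0, -1.0]]
chalk 62 0.12 [-0.41  0.74 -0.01  1.81  0.01  0.59  0.67]
chalk 62 0.26 [-0.43  0.55  0.04  1.69 -0.03  0.9   0.7 ]
chalk 242 0.12 [-1.    1.06  1.13  1.83 -1.12  1.07 -1.47]
chalk 242 0.26 [-1.02  0.81  1.13  1.71 -0.8   1.16 -1.72]
chrest -5.5 0.12 [-0.55  0.63  0.18  2.19 -0.31  0.35 -0.21]
chrest -5.5 0.26 [-0.68  0.38  0.34  2.06 -0.19  0.74 -0.32]
chrest 174.5 0.12 [-0.17  0.64 -0.37  2.17  0.57  0.42  2.04]
chrest 174.5 0.26 [-0.09  0.39 -0.46  2.04  0.25  0.76  2.34]
block -8 0.12 [-0.56  0.76  0.23  1.81 -0.28  0.61 -0.3 ]
block -8 0.26 [-0.62  0.57  0.32  1.69 -0.22  0.92 -0.35]
block 172 0.12 [-0.14  0.78 -0.44  1.79  0.5   0.68  2.13]
block 172 0.26 [-0.12  0.59 -0.47  1.67  0.31  0.95  2.29]
block 82 0.12 [-0.37  0.74 -0.08  1.8   0.09  0.6   0.93]
block 82 0.26 [-0.39  0.55 -0.05  1.68  0.03  0.91  0.99]
block 262 0.12 [-0.76  0.82  0.57  1.81 -0.65  0.71 -1.53]
block 262 0.26 [-0.84  0.65  0.71  1.7  -0.49  0.99 -1.66]
tray -8 0.12 [-0.93  0.89  0.25  1.45 -0.26  0.
[... 1586 characters left out ...]
2 [-0.71  0.62 -0.14  2.19  0.24  0.35  0.87]
coaster 110 0.26 [-0.66  0.36 -0.19  2.05  0.1   0.73  1.  ]
coaster 290 0.12 [-1.04  0.64  0.35  2.2  -0.57  0.39 -1.44]
coaster 290 0.26 [-1.25  0.41  0.62  2.07 -0.34  0.76 -1.65]
sand 19.5 0.12 [-0.5   0.75  0.14  1.81 -0.17  0.6   0.08]
sand 19.5 0.26 [-0.55  0.56  0.21  1.69 -0.14  0.9   0.06]
sand 199.5 0.12 [-0.08  0.81 -0.56  1.8   0.62  0.72  2.5 ]
sand 199.5 0.26 [-0.05  0.62 -0.6   1.68  0.41  0.98  2.69]
board 18 0.12 [-0.75  0.74  0.12  1.82 -0.15  0.59 -0.23]
board 18 0.26 [-0.8   0.55  0.19  1.7  -0.13  0.9  -0.24]
board 198 0.12 [-0.34  0.8  -0.54  1.8   0.61  0.71  2.23]
board 198 0.26 [-0.3   0.61 -0.61  1.69  0.41  0.97  2.4 ]
```

```bash
python3 - <<'E'
from h import *
P=(.5395,.211)
arm.movep((*P,.29),down(62.3)); arm.move_gripper(.33,25)
print("t",arm.read_time())
cv2.imwrite("pics/a_top.png",snapshot("top"))
arm.line_to((*P,.238))
f0=np.array(arm.read_ft_force());z=.238
while z>.216:
    z-=.0015; arm.line_to((*P,z),velocity=.03)
    f=np.array(arm.read_ft_force())-f0
    if f[2]>1.5: break
print("contact z",z,f.round(2),arm.read_tool_pos(),"t",arm.read_time())
arm.line_to((*P,z+.003),velocity=.05)
arm.move_gripper(0,25)
print("open",arm.read_opening(),arm.read_finger_force(),arm.read_ft_force())
arm.line_to((*P,z+.06),velocity=.1)
print("open",arm.read_opening(),arm.read_finger_force(),arm.read_time())
a=snapshot("side")[90:290,225:425];cv2.imwrite("pics/a_side.png",cv2.resize(a,None,fx=3,fy=3,interpolation=cv2.INTER_CUBIC))
E
```

```text
t 2.4
contact z 0.21849999999999997 [-1.71 -0.52  8.01] [0.5397086  0.21105963 0.22003838] t 6.2
open 0.14156144216684932 26.938424706459045 [-0.47298998 -0.46127569  0.28752691]
open 0.1439812397961802 26.904433965682983 7.4417
```

View pics/a_side.png

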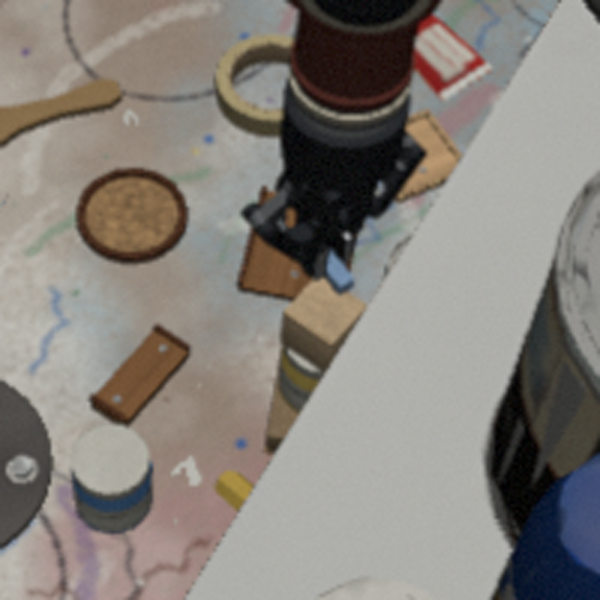

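The chalk is held at (340,270) in the crop and the block hasn't moved. Next I'll place the chalk.

```bash
python3 - <<'E'
from h import *
P=(.4122,.1646)
p=arm.read_tool_pos(); arm.line_to((p[0],p[1],.29),velocity=.2)
arm.movep((*P,.20),down(-5.5))
arm.line_to((*P,.098),velocity=.12); f0=np.array(arm.read_ft_force())
arm.line_to((*P,.0885),velocity=.03)
print((np.array(arm.read_ft_force())-f0).round(2),arm.read_tool_pos())
arm.move_gripper(.33,25); arm.pause(.1)
arm.line_to((*P,.22),velocity=.2)
print(arm.read_time(),arm.read_ft_force())
arm.movep((.40,.42,.30),down(60)); arm.move_gripper(.8)
a=snapshot("top")[145:295,135:335];cv2.imwrite("pics/b_top.png",cv2.resize(a,None,fx=4,fy=4,interpolation=cv2.INTER_CUBIC))
print(arm.read_time())
E
```

```text
[-0.85 -0.32  0.67] [0.41213483 0.16456584 0.08839907]
11.325 [ 0.43283536 -0.1291059  -0.76470665]
12.8833
```

View pics/b_top.png

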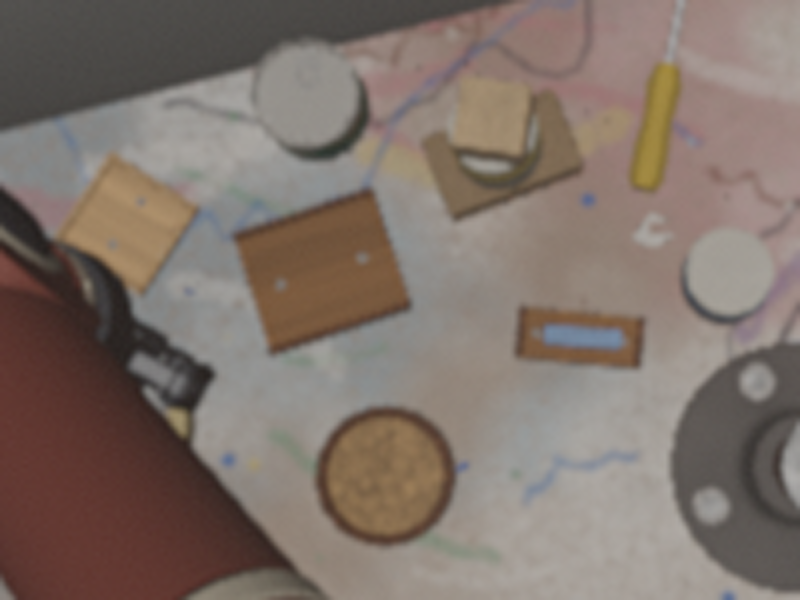

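The chalk lies centred on its rest, at (584,337) against the bar centre (580,337). Next is the beech block, whose centre is at (491,117).

```bash
python3 - <<'E'
from h import *
zt=lambda p:(np.array(p,float)+.5)/4-.5+[135,145]
q=atz("top",zt([(457,79),(532,82),(525,157),(449,150)]),.148);P=q.mean(0)
print(P,[np.degrees(np.arctan2(*(q[(i+1)%4]-q[i])[::-1])).round(1) for i in range(4)])
arm.movep((*P,.29),down(84)); arm.line_to((*P,.192),velocity=.12)
arm.move_gripper(0,30); print(arm.read_opening(),arm.read_finger_force(),arm.read_ft_force())
arm.line_to((*P,.30),velocity=.1); print(arm.read_opening(),arm.read_finger_force(),arm.read_tool_pos())
T=(.4998,.4815)
arm.movep((*T,.21),down(84)); arm.line_to((*T,.105),velocity=.12);f0=np.array(arm.read_ft_force())
arm.line_to((*T,.095),velocity=.03);print((np.array(arm.read_ft_force())-f0).round(2),arm.read_tool_pos())
arm.move_gripper(.8); arm.pause(.1); arm.line_to((*T,.25),velocity=.2)
arm.movep((.27,.45,.30),down(60)); arm.move_gripper(1)
a=snapshot("top")[145:295,135:335];cv2.imwrite("pics/c_top.png",cv2.resize(a,None,fx=4,fy=4,interpolation=cv2.INTER_CUBIC))
print(arm.read_time())
E
```

```text
[0.54133799 0.2162325 ] [np.float64(-93.9), np.float64(173.6), np.float64(83.2), np.float64(-7.2)]
0.52894239682344 30.214752168394625 [ 0.31363511 -0.80212951  4.46086661]
0.5269044707852905 29.97761577833444 [0.54095018 0.21606971 0.29919176]
[-0.49 -0.96  2.59] [0.50001747 0.48154746 0.09535039]
21.675
```

View pics/c_top.png

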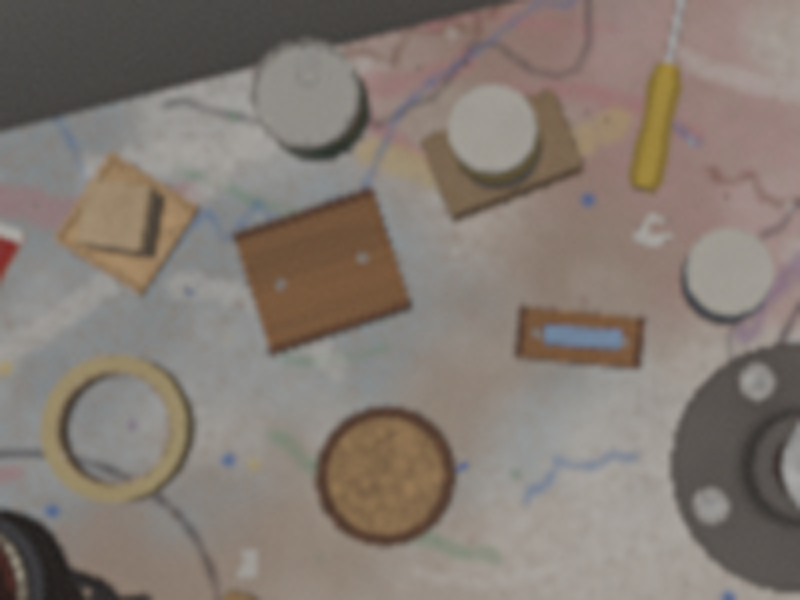

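```bash
python3 - <<'E'
from h import *
zt=lambda p:(np.array(p,float)+.5)/4-.5+[135,145]
q=atz("top",zt([(93,180),(153,185),(140,252),(80,243)]),.05);print("block",q.mean(0),[np.linalg.norm(q[(i+1)%4]-q[i]).round(4) for i in range(4)])
P=atz("top",zt([(492,129)]),.104)[0];print("jar",P)
Y=20
arm.movep((*P,.27),down(Y)); arm.line_to((*P,.126),velocity=.12)
arm.move_gripper(0,40); print(arm.read_opening(),arm.read_finger_force(),arm.read_ft_force())
arm.line_to((*P,.135),velocity=.05);arm.line_to((*P,.24),velocity=.15); print(arm.read_opening(),arm.read_finger_force(),arm.read_tool_pos())
T=(.3203,.3014)
arm.movep((*T,.21),down(Y)); arm.line_to((*T,.113),velocity=.12);f0=np.array(arm.read_ft_force())
arm.line_to((*T,.1035),velocity=.03);print((np.array(arm.read_ft_force())-f0).round(2),arm.read_tool_pos())
arm.move_gripper(1); arm.pause(.1); arm.line_to((*T,.27),velocity=.15)
arm.movep((.27,.5,.30),down(60))
a=snapshot("top")[145:295,135:335];cv2.imwrite("pics/d_top.png",cv2.resize(a,None,fx=4,fy=4,interpolation=cv2.INTER_CUBIC))
print(arm.read_time())
E
```

```text
block [0.50046241 0.47871311] [np.float64(0.0415), np.float64(0.0466), np.float64(0.0417), np.float64(0.044)]
jar [0.54233908 0.21837784]
0.6706779605864938 42.798393576813396 [-0.09436919  0.0243281   5.54260771]
0.6736102677073348 43.00688704010099 [0.54158989 0.21823965 0.23898491]
[ 1.41 -0.52 -0.51] [0.32023071 0.30136362 0.10339984]
30.9583
```

View pics/d_top.png

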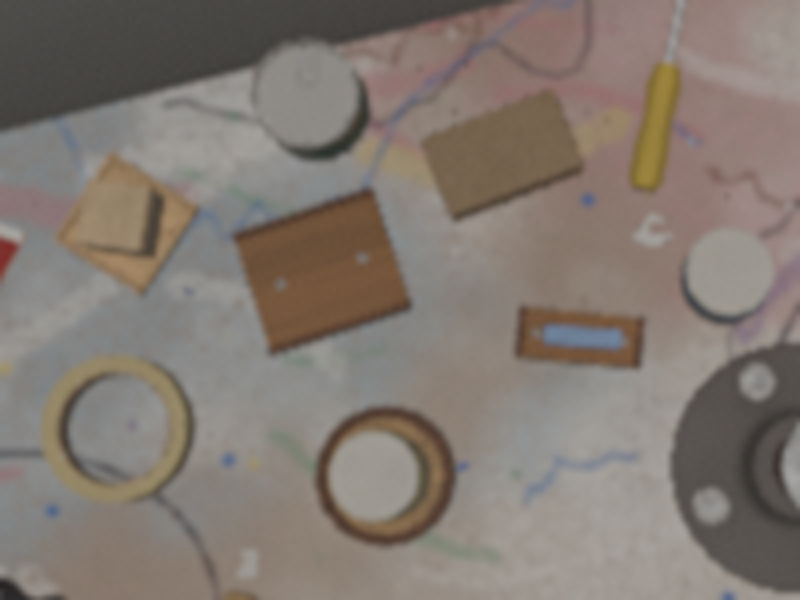

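Block and jar look seated. The jar lid is at (375,476) and the sanding block is clear, with its centre near (503,155). It goes last.

```bash
python3 - <<'E'
from h import *
zt=lambda p:(np.array(p,float)+.5)/4-.5+[135,145]
print("jar",atz("top",zt([(375,476)]),.08))
q=atz("top",zt([(423,143),(551,92),(583,165),(456,213)]),.03);P=q.mean(0)
an=[np.degrees(np.arctan2(*(q[(i+1)%4]-q[i])[::-1])).round(1) for i in range(4)]
print(P,an)
Y=19.3;B=18.0
arm.movep((*P,.2),down(Y)); arm.line_to((*P,.1),velocity=.12); f0=np.array(arm.read_ft_force()); arm.line_to((*P,.081),velocity=.05)
print((np.array(arm.read_ft_force())-f0).round(2))
arm.move_gripper(0,50); print(arm.read_opening(),arm.read_finger_force(),arm.read_ft_force())
arm.line_to((*P,.09),velocity=.05);arm.line_to((*P,.17),velocity=.15); print(arm.read_opening(),arm.read_finger_force(),arm.read_tool_pos())
T=(.4634,.3437)
arm.movep((*T,.17),down(B)); arm.line_to((*T,.10),velocity=.12);f0=np.array(arm.read_ft_force())
arm.line_to((*T,.092),velocity=.03);print((np.array(arm.read_ft_force())-f0).round(2),arm.read_tool_pos())
arm.move_gripper(1); arm.pause(.1); arm.line_to((*T,.25),velocity=.15)
arm.movep((.27,.5,.30),down(60))
a=snapshot("top")[145:295,135:335];cv2.imwrite("pics/e_top.png",cv2.resize(a,None,fx=4,fy=4,interpolation=cv2.INTER_CUBIC))
a=snapshot("side")[90:290,225:425];cv2.imwrite("pics/e_side.png",cv2.resize(a,None,fx=3,fy=3,interpolation=cv2.INTER_CUBIC))
print(arm.read_time())
E
```

```text
jar [[0.32006374 0.29995925]]
[0.53980811 0.21559644] [np.float64(-69.4), np.float64(-158.0), np.float64(109.5), np.float64(24.1)]
[ 0.01 -0.56 -0.35]
0.6937688019207897 55.636829137802124 [0.65439896 0.72853573 3.85390304]
0.6976658224104682 55.244566798210144 [0.53913033 0.21550507 0.16933311]
[-0.58  0.02  0.94] [0.46330369 0.34377667 0.09202602]
39.925
```

View pics/e_top.png

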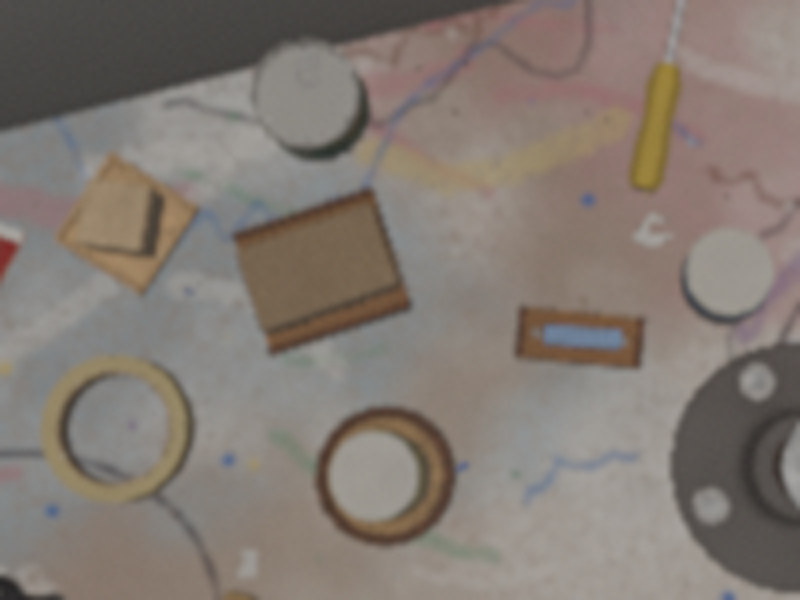

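View pics/e_side.png

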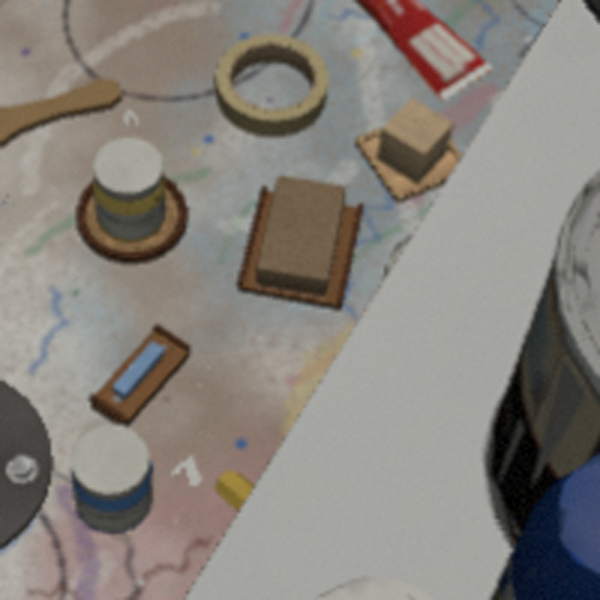

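Both views show all four items seated in the middle of their rests: chalk (584,337), block (116,214), jar (375,476) and sanding block (320,263) in the top crop. The tape roll and tin haven't moved, so I'm handing in.

```bash
python3 -c "
from h import *
print(ticket.finish_job())"
```

```text
the job is handed in; nothing more can be done
None
```

I took the pile apart from the top down, put all four items in their own rests and handed the job in at about 40 s; the tape roll and tin stayed where they were, and the judge's result was not shown.

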